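# Assemble the coffee sifter on its shaker base

### The arm

A 6-joint arm with a two-finger parallel gripper is mounted at the origin on the work surface. World frame = base frame: x ahead of the robot, y to its left, z up, the work surface at z = 0. Lengths are in m, angles in rad, forces in N, time in s.
With the tool pointing down it reaches from about 0.35 to 0.975 m from the base axis. Payload 4.9 kg.
Tool frame: the origin (TCP) lies between the finger pads; the fingertips stand 14 mm ahead of it and the grasp point (between the pads) lies 5 mm behind it (manip.tcp_to_tips is the distance from the TCP to the fingertips, in m); z points along the fingers, y is the line along which they close (so a half turn about z gives the same grasp; the last joint's range is limited). The gripper opens to 85 mm and grips with 20 to 120 N. Pads are 22 mm wide; open, the fingers measure 114 mm over their backs; the gripper's body (76 mm by 85 mm) begins 54 mm behind the grasp point. The pads swing forward as they close: fully open they stand 13 mm farther back than shut.
Start: joints at [-1.467, 0.053, 1.613, -0, 1.476, -0.119], TCP at [0.138, -0.61, 0.21] pointing down, gripper open.
Joint ranges: [-3.01, 3.01], [-1.01, 2.22], [0.06, 2.58], [-1.02, 4.17], [0.09, 2.62], [-3.14, 3.14]. Speed limits (rad/s): [2.57, 2.57, 3.14, 3.14, 3.14, 3.14].

### API

Orientations are given as a unit quaternion [w, x, y, z].
In Python, from plant import manip gives the robot as it stands.
- The arm moves only by the tool servo_tool, never from a script. Its argument "moves" is a list that holds one entry, the list of rows, each a list of 7 numbers: the shift along the tool's x, y, z in mm, then the turn, a rotation vector about the tool's x, y, z in degrees, then the finger opening in mm, from 0 to 85.4. In form: [[[x, y, z, ax, ay, az, fingers], ...]]. A call has 1 to 12 rows; each row shifts and turns the commanded pose from where the row before left it, along the tool's axes as they then stand; what a row does not reach is not made up. A row lasts 1/8 s, in which the tool goes at most 62.5 mm and 10.7 degrees, less where a joint would pass 70% of its speed; a pose out of reach is approached as far as the arm can. A call with a gripper value outside its range is refused whole. The fingers move at their own pace and stop on an object; the grip force is fixed at half the most. Time passes only in rows, so rows that do not move let the fingers close. It gives the time, the measured TCP pose, the force, the opening and the grip force at its end, in the units of the state.
- manip.state(): the state, without advancing time (a new reading comes with each control period).
- manip.grab_frame(name): name is "side" or "top"; returns a dict with "image" (384x512x3 uint8, blue, green, red), "mtx" (3x3 intrinsics, pixels), "dist_coeffs" ([k1, k2, p1, p2, k3] as OpenCV has them; the pictures are not rectified), "eye" and "rotation" of the camera in the world. Camera axes: x right, y down, z forward; pixel columns grow to the right and rows downward; lengths in m; the calibration is good to about 2 mm. A picture is of the moment at which its call begins. There is no depth.
- manip.job_done(): hands the job in; it is judged then, once.
The state is a dict: "time": time; "joint_pos": joint angles; "joint_vel": joint speeds; "joint_efforts": joint torques, N m; "tool_pos": TCP position; "tool_rot": TCP orientation; "contact_force": force on the tool from outside, world axes, zero at the start; "ft_torque": the same for the moment, N m; "gripper_width": opening from 0.0 (shut) to 1.0 (fully open); "grasp_force": force on a finger pad.
Only numpy, scipy, OpenCV 4.12 (cv2) and the standard library are available. Lean on these libraries where they do the work, as an engineer would, in place of code of your own. Each camera call takes 0.05 s, during which the arm holds its last target. There are 200 camera calls.

### The job

Put the coffee sifter together on the round shaker base: seat the catch cup in the base's collar, then the fine sieve on the cup, the coarse sieve on the fine sieve, and the lid on top, each piece set fully home in the one below so that the tower stands straight. Leave the three amber glasses on the table standing where they are.

Things in the scene. Friction and masses are not known exactly. Their poses are not given: they have to be found in the camera images.
- shaker_base: Target: grey round shaker base fixed to the table, 100 mm across and 28 mm high, with an aluminium collar on its top (60 mm outside, 54 mm bore, 12 mm high, rim at 40 mm); small black knob on its side. Origin: centre of its underside on the table; z up. The catch cup's shoulder rests on the collar's rim, so its origin ends 32 mm above the base's.
- catch_cup: Catch cup, 52 mm tall in all with spigot, 110 g; smooth white floor, no mesh. Steel tube 60 mm outside, 54 mm bore, open on top. Solid tapered spigot below, 8 mm high (44 mm across at foot, 50 at shoulder): it drops into the mouth below till the shoulder meets the rim. Origin: centre of the foot, on the table at start; z up. Seated, the fine sieve's origin is 44 mm above this one.
- fine_sieve: Fine sieve, the shortest tube: 36 mm tall with spigot, 70 g; floor of close, even dark grey mesh. Steel tube 60 mm outside, 54 mm bore, open on top. Solid tapered spigot below, 8 mm high (44 mm across at foot, 50 at shoulder): it drops into the mouth below till the shoulder meets the rim. Origin: centre of the foot, on the table at start; z up. Seated, the coarse sieve's origin is 28 mm above this one.
- coarse_sieve: Coarse sieve, the tallest piece: 68 mm tall with spigot, 130 g; black floor with wide-spaced wire grid. Steel tube 60 mm outside, 54 mm bore, open on top. Solid tapered spigot below, 8 mm high (44 mm across at foot, 50 at shoulder): it drops into the mouth below till the shoulder meets the rim. Origin: centre of the foot, on the table at start; z up. Seated, the lid's origin is 60 mm above this one.
- lid: Lid: steel disc 60 mm across, 5 mm thick, with a round black knob, 22 to 24 mm across, from 13 to 39 mm above the origin; 80 g. Solid tapered spigot below, 8 mm high (44 mm across at foot, 50 at shoulder): it drops into the mouth below till the shoulder meets the rim. Origin: centre of the foot, on the table at start; z up.
- glass1: Bystander: an empty amber drinking glass with a gold rim, 62 mm across the rim, 54 mm at the foot, 75 mm tall, 190 g, loose; to be left standing where it is. Origin: centre of its underside.
- glass2: Bystander: an empty amber drinking glass with a gold rim, 62 mm across the rim, 54 mm at the foot, 75 mm tall, 190 g, loose; to be left standing where it is. Origin: centre of its underside.
- glass3: Bystander: an empty amber drinking glass with a gold rim, 62 mm across the rim, 54 mm at the foot, 75 mm tall, 190 g, loose; to be left standing where it is. Origin: centre of its underside.
Things that resemble listed ones, but are neither listed nor needed, are in the scene too. What is shaped like the fine_sieve but purple or yellow is not meant.

How it is judged:
At the end, for the whole second after the job is handed in: The catch cup sits in the base's collar, the fine sieve on the cup, the coarse sieve on the fine sieve and the lid on the coarse sieve: each within 5 mm sideways and 3 mm in height of its seated place over the piece below, tilted less than 0.06 rad, at rest (below 20 mm/s and 0.2 rad/s) (horizontal distance between catch_cup and shaker_base below 0.005 m and z of catch_cup in the frame of shaker_base between 0.029 and 0.035 m and angle between each of catch_cup, fine_sieve, coarse_sieve, lid's own z axis and vertical below 0.06 rad and linear speed of each of catch_cup, fine_sieve, coarse_sieve, lid below 0.02 m/s and angular speed of each of catch_cup, fine_sieve, coarse_sieve, lid below 0.2 rad/s and horizontal distance between fine_sieve and catch_cup below 0.005 m and z of fine_sieve in the frame of catch_cup between 0.041 and 0.047 m and horizontal distance between coarse_sieve and fine_sieve below 0.005 m and z of coarse_sieve in the frame of fine_sieve between 0.025 and 0.031 m and horizontal distance between lid and coarse_sieve below 0.005 m and z of lid in the frame of coarse_sieve between 0.057 and 0.063 m); the robot touches nothing.
It fails at once if an amber glass is shoved more than 25 mm or tipped over 0.4 rad (distance of any of glass1, glass2, glass3 from where it was at the start of the episode above 0.025 m or angle between any of glass1, glass2, glass3's own z axis and vertical above 0.4 rad).
It also fails if it takes over 102 s, if anything falls off the work surface, if the arm or the gripper's body presses on something with over 40 N, if the wrist force passes 120 N, or if a joint passes its speed limit or range.

## Working session

There is one attempt and no reset: what is moved stays moved. The work goes in short steps, Python scripts to look and compute and a tool call to move; the robot and the scene stay as the last step left them, time stands still between calls to the robot, and variables do not carry over. Pictures are saved under pics/ and viewed, at most 17 in all, crops included, and the job is handed in when it is done.

Besides the shell and the picture viewer there is one more tool, called after "Request:" as name(argument=value, ...) on one line, values as JSON. servo_tool: Moves the arm, as the interface text tells. Its arguments: {"type":"object","properties":{"moves":{"type":"array"}},"required":["moves"]}

```bash
mkdir -p pics; ls
python3 - <<'E'
from plant import manip
import cv2,numpy as np
for n in("top","side"):
    f=manip.grab_frame(n); cv2.imwrite(f"pics/{n}0.png",f["image"])
    np.savez(f"{n}cal.npz",**{k:np.array(f[k]) for k in("mtx","dist_coeffs","eye","rotation")})
    print(n,f["eye"],np.round(f["rotation"],3).tolist(),f["mtx"],f["dist_coeffs"])
s=manip.state();print(s["time"],s["tool_pos"],s["tool_rot"])
E
```

```text
pics
top [0.37475708 0.01248745 1.03079989] [-0.062, 0.706, -0.701, 0.078] [[441.69080959   0.         255.11395328]
 [  0.         441.69080959 197.52562724]
 [  0.           0.           1.        ]] [0.03202165 0.         0.         0.         0.        ]
side [0.38751316 0.55051986 0.67864358] [0.063, -0.155, 0.919, -0.358] [[401.75208016   0.         256.67019932]
 [  0.         401.75208016 191.57323796]
 [  0.           0.           1.        ]] [-0.12131734  0.          0.          0.          0.        ]
0.1 [ 0.13803674 -0.60893834  0.2087731 ] [-9.34792465e-04  9.93800330e-01  1.11175671e-01  2.91611618e-06]
```

View pics/top0.png

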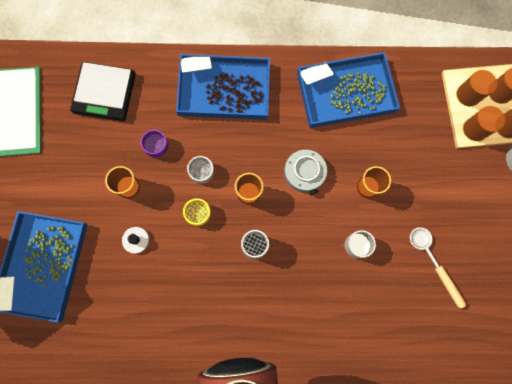

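View pics/side0.png

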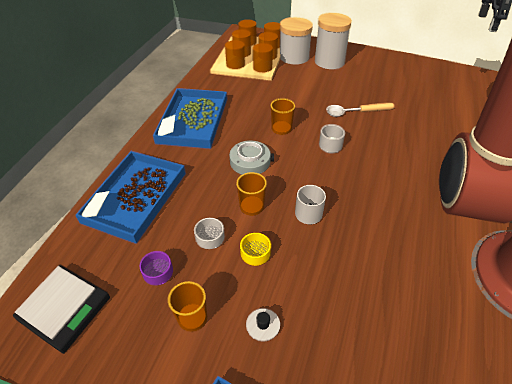

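The top view shows the following:
- Base at (306,170).
- Amber glasses at (122,181), (249,187) and (375,181).
- Fine sieve candidates: grey (200,169), purple (154,143) and yellow (196,212). I choose grey.
- Coarse sieve with the wide grid at (255,244).
- Catch cup with the white floor at (361,245). The scoop at (421,238) could be mistaken for it.
- Lid at (135,240).

Next I fit the rims in both views and make a close crop.

```bash
cat > h.py <<'E'
import numpy as np,cv2
from scipy.optimize import minimize
T=np.linspace(0,2*np.pi,72,endpoint=False)
C={n:dict(np.load(n+"cal.npz")) for n in("top","side")}
def proj(n,P):
    c=C[n];R=c["rotation"].T
    return cv2.projectPoints(np.asarray(P,float).reshape(-1,1,3),cv2.Rodrigues(R)[0],-R@c["eye"],c["mtx"],c["dist_coeffs"])[0][:,0]
def ray(n,uv,z):
    c=C[n];p=cv2.undistortPoints(np.array([[uv]],float),c["mtx"],c["dist_coeffs"])[0,0]
    d=c["rotation"]@[p[0],p[1],1];return c["eye"]+d*(z-c["eye"][2])/d[2]
def gmag(im):
    g=cv2.GaussianBlur(im,(0,0),1.0).astype(np.float32)
    return np.sqrt(sum(cv2.Sobel(g,cv2.CV_32F,*d)**2 for d in((1,0),(0,1)))).max(2)
def circ(x,y,z,r):return np.c_[x+r*np.cos(T),y+r*np.sin(T),0*T+z]
def score(n,G,xy,rings):
    return np.mean([np.minimum(cv2.remap(G,proj(n,circ(*xy,z,r)).astype(np.float32)[:,None],None,cv2.INTER_LINEAR),150).mean() for z,r in rings])
def fit(Gs,xy0,rings,rad=.012):
    g=np.arange(-rad,rad+1e-6,.002)
    f=lambda p:-sum(score(n,Gs[n],p,rings) for n in Gs)
    b=min(((xy0[0]+a,xy0[1]+c) for a in g for c in g),key=f)
    r=minimize(f,b,method="Nelder-Mead",options=dict(initial_simplex=[b,(b[0]+.001,b[1]),(b[0],b[1]+.001)],xatol=1e-4))
    return r.x,-r.fun
OBJ=dict(base=((306,168),[(.04,.03),(.04,.027)],.04),cup=((361,244),[(.052,.03),(.052,.027)],.052),fine=((200,169),[(.036,.03),(.036,.027)],.036),
 coarse=((255,243),[(.068,.03),(.068,.027)],.068),lid=((135,240),[(.013,.03)],.013),
 g1=((120,174),[(.075,.031)],.075),g2=((249,187),[(.075,.031)],.075),g3=((375,181),[(.075,.031)],.075))
E
python3 - <<'E'
from h import *
I={n:cv2.imread(f"pics/{n}0.png") for n in C}
G={n:gmag(I[n]) for n in I}
for k,(uv,rg,z) in OBJ.items():
    x0=ray("top",uv,z)[:2]
    for m in(G,{"top":G["top"]},{"side":G["side"]}):
        p,s=fit(m,x0,rg);print(k,np.round(p,4),round(s),end=" | ")
        if m is G:
            for n in I:
                for z_,r in rg: cv2.polylines(I[n],[np.round(proj(n,circ(*p,z_,r))*16).astype(np.int32)],True,(255,0,255) if 0 else (0,255,0),1,cv2.LINE_AA,4)
    print()
t=cv2.resize(I["top"][120:280,90:410],None,fx=2.4,fy=2.4,interpolation=cv2.INTER_CUBIC)
cv2.imwrite("pics/c1.png",t)
E
```

```text
Traceback (most recent call last):
  File "h.py", line 10, in ray
    d=c["rotation"]@[p[0],p[1],1];return c["eye"]+d*(z-c["eye"][2])/d[2]
      ~~~~~~~~~~~~~^~~~~~~~~~~~~~
ValueError: matmul: Input operand 1 has a mismatch in its core dimension 0, with gufunc signature (n?,k),(k,m?)->(n?,m?) (size 3 is different from 4)
```

```bash
cat >> h.py <<'E'
from scipy.spatial.transform import Rotation
for c in C.values(): c["rotation"]=Rotation.from_quat(np.roll(c["rotation"],-1)).as_matrix()
E
cat > m.py <<'E'
from h import *
I={n:cv2.imread(f"pics/{n}0.png") for n in C}
G={n:gmag(I[n]) for n in I}
for k,(uv,rg,z) in OBJ.items():
    x0=ray("top",uv,z)[:2]
    for m in(G,{"top":G["top"]},{"side":G["side"]}):
        p,s=fit(m,x0,rg);print(k,np.round(p,4),round(s),end=" | ")
        if m is G:
            for n in I:
                for z_,r in rg: cv2.polylines(I[n],[np.round(proj(n,circ(*p,z_,r))*16).astype(np.int32)],True,(0,255,0),1,cv2.LINE_AA,4)
    print()
t=cv2.resize(I["top"][120:280,90:410],None,fx=2.4,fy=2.4,interpolation=cv2.INTER_CUBIC)
cv2.imwrite("pics/c1.png",t)
E
python3 m.py
```

```text
base [ 0.6443 -0.1316] 253 | base [ 0.6442 -0.132 ] 125 | base [ 0.6424 -0.1276] 135 | 
cup [ 0.4678 -0.2467] 278 | cup [ 0.4667 -0.2355] 148 | cup [ 0.4657 -0.2449] 138 | 
fine [0.6408 0.1184] 292 | fine [0.6401 0.1172] 149 | fine [0.641  0.1189] 145 | 
coarse [ 0.4639 -0.0084] 294 | coarse [ 0.4674 -0.0084] 150 | coarse [ 0.4639 -0.0081] 145 | 
lid [0.4777 0.2655] 300 | lid [0.4757 0.2635] 150 | lid [0.4777 0.2655] 150 | 
g1 [0.6062 0.2886] 291 | g1 [0.6057 0.2871] 147 | g1 [0.6044 0.2918] 150 | 
g2 [0.5895 0.0076] 292 | g2 [0.5908 0.0013] 146 | g2 [0.5884 0.0086] 148 | 
g3 [ 0.612  -0.2843] 279 | g3 [ 0.6072 -0.2786] 147 | g3 [ 0.6083 -0.2714] 141 |
```

View pics/c1.png

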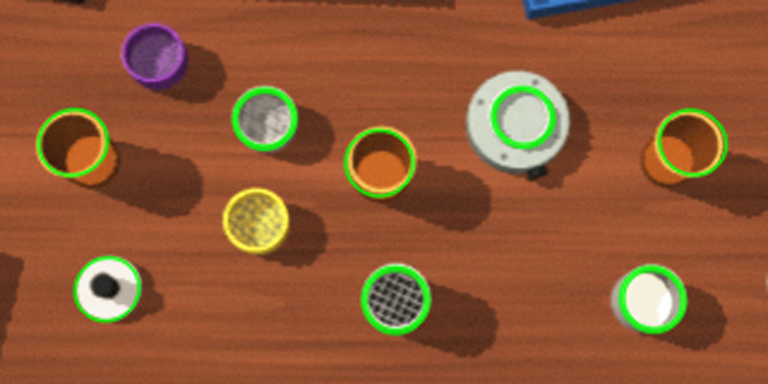

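```bash
sed -i 's/,150)/,600)/' h.py; sed -i 's/base=((306,168),\[/base=((306,168),[(.028,.05),/; s/(.052,.027)\]/(.052,.027)]/' h.py; sed -i 's/;s=fit/;s=fit/; s#pics/c1#pics/c2#; s#t=cv2.resize.*#q=lambda a:cv2.resize(a,(390,390),interpolation=cv2.INTER_CUBIC);t=np.hstack([q(I["top"][140:270,280:410]),q(I["side"][100:230,220:350])])#' m.py; python3 m.py
```

```text
base [ 0.6445 -0.1297] 395 | base [ 0.6446 -0.1304] 197 | base [ 0.6438 -0.1281] 201 | 
cup [ 0.4688 -0.2478] 444 | cup [ 0.4688 -0.2484] 231 | cup [ 0.4677 -0.247 ] 216 | 
fine [0.6417 0.1181] 467 | fine [0.6408 0.1166] 233 | fine [0.6421 0.1189] 250 | 
coarse [ 0.4644 -0.0077] 486 | coarse [ 0.4647 -0.012 ] 246 | coarse [ 0.4655 -0.0082] 260 | 
lid [0.4785 0.2658] 767 | lid [0.4787 0.2639] 410 | lid [0.4785 0.2666] 406 | 
g1 [0.605  0.2869] 409 | g1 [0.6051 0.2859] 220 | g1 [0.604  0.2917] 212 | 
g2 [0.5889 0.004 ] 442 | g2 [0.5889 0.0033] 228 | g2 [0.5906 0.0088] 222 | 
g3 [ 0.6062 -0.2807] 357 | g3 [ 0.6065 -0.279 ] 210 | g3 [ 0.6073 -0.2719] 161 |
```

View pics/c2.png

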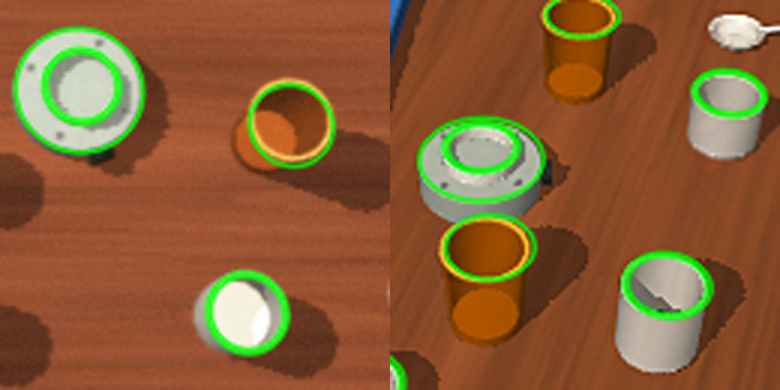

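The fits agree to about 2 mm and the crops match the descriptions: cup with white floor, grey fine mesh, black wide grid. I go for the cup first.

Request:
servo_tool(moves=[[[0,0,0,0,0,6.4,85],[0,0,0,0,0,6.37,85],[33,-36,0,0,0,0,85],[33,-36,0,0,0,0,85],[33,-36,0,0,0,0,85],[33,-36,0,0,0,0,85],[33,-36,0,0,0,0,85],[33,-36,0,0,0,0,85],[33,-36,0,0,0,0,85],[33,-36,0,0,0,0,85],[33,-36,0,0,0,0,85],[33,-36,0,0,0,0,85]]])

```text
time: 1.6
tool_pos: [0.4688, -0.248, 0.2094]
tool_rot: [-0.0, 1.0, -0.0, -0.0]
contact_force: [-0.1, -0.4, -0.4]
gripper_width: 0.996
grasp_force: 0.0
```

Request:
servo_tool(moves=[[[0,0,40,0,0,0,85],[0,0,40,0,0,0,85],[0,0,40,0,0,0,85],[0,0,35,0,0,0,85],[0,0,24,0,0,0,85],[0,0,0,0,0,0,70],[0,0,0,0,0,0,64],[0,0,0,0,0,0,55],[0,0,0,0,0,0,50],[0,0,0,0,0,0,50],[0,0,0,0,0,0,50]]])

```text
time: 2.98
tool_pos: [0.4682, -0.2496, 0.0311]
tool_rot: [0.0, 1.0, -0.0, 0.0]
contact_force: [-0.2, -0.0, -0.2]
gripper_width: 0.585
grasp_force: 0.0
```

Run:
```python
from plant import manip
import cv2,numpy as np
a=manip.grab_frame("side")["image"]; cv2.imwrite("pics/s1.png",a)
s=manip.state();print(s["gripper_width"]*85.4,s["grasp_force"],s["contact_force"])
cv2.imwrite("pics/s1c.png",cv2.resize(a[60:220,220:430],None,fx=3,fy=3))
```

```text
49.979221265871566 0.0 [-0.30702435 -0.18168058  0.01207554]
```

View pics/s1c.png

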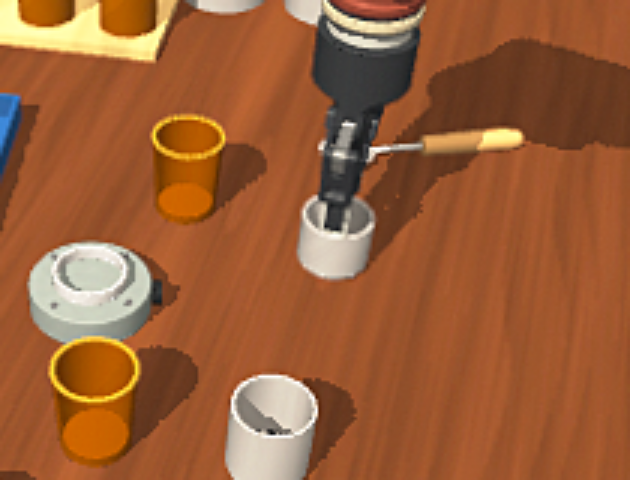

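Run:
```python
from h import *
from plant import manip
s=manip.state();t=np.array(s["tool_pos"]);print(t,s["tool_rot"],s["joint_pos"],getattr(manip,"tcp_to_tips",None))
P=[t,t+[0,0,-.014],t+[0,.025,-.014],t+[0,-.025,-.014],t+[0,.025,.05]]
print([((proj("side",p)[0]-[220,60])*3).round() for p in P])
tp=manip.grab_frame("top")["image"];cv2.imwrite("pics/t1.png",tp)
print(proj("top",P).round(1))
sd=cv2.imread("pics/s1.png")
G={"top":gmag(tp),"side":gmag(sd)}
print([fit({k:G[k]},(.4688,-.2478),OBJ["cup"][1]) for k in G])
q=lambda a:cv2.resize(a,(390,390),interpolation=cv2.INTER_CUBIC)
cv2.imwrite("pics/c3.png",np.hstack([q(tp[190:280,330:420]),q(sd[100:165,300:365])]))
```

```text
[ 0.46812998 -0.24956487  0.03100406] [ 3.50172247e-05  9.99999998e-01 -3.80439999e-05  4.03540771e-05] [-6.30107070e-01  1.18593479e-02  1.97198223e+00 -9.86354522e-06
  1.15764460e+00  9.40769304e-01] 0.014
[array([336., 230.]), array([334., 243.]), array([328., 261.]), array([340., 225.]), array([338., 200.])]
[[360.3 245. ]
 [358.8 245.5]
 [347.9 245.4]
 [369.6 245.6]
 [354.7 242.8]]
[(array([ 0.47161485, -0.25725283]), np.float64(116.36424255371094)), (array([ 0.47001835, -0.24941886]), np.float64(215.7596893310547))]
```

View pics/c3.png

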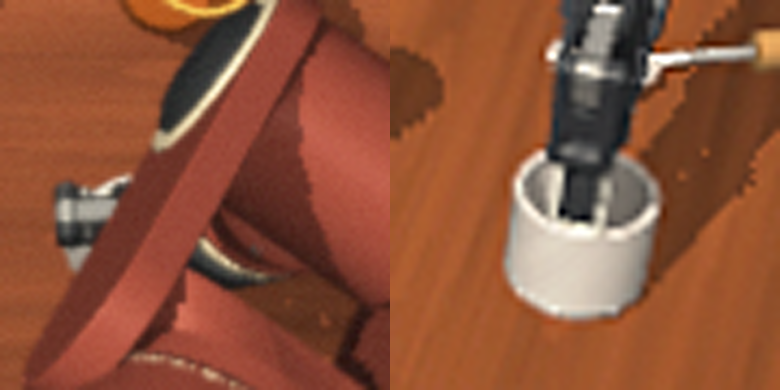

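The fingers closed to 50 mm with no force, and the side crop shows the near finger ending at the near rim, (580,222). Something is off with where the fingers are, so I lift and look again.

Request:
servo_tool(moves=[[[0,0,-35,0,0,0,50],[0,0,-35,0,0,0,50]]])

```text
time: 3.32
tool_pos: [0.4676, -0.2492, 0.1011]
tool_rot: [-0.0, 1.0, -0.0, -0.001]
contact_force: [0.6, -0.0, 0.2]
gripper_width: 0.587
grasp_force: 0.0
```

Run:
```python
from h import *
from plant import manip
s=manip.state();t=np.array(s["tool_pos"]);print(t,s["gripper_width"]*85.4,s["grasp_force"],s["contact_force"])
sd=manip.grab_frame("side")["image"];cv2.imwrite("pics/s2.png",sd)
G=gmag(sd);print(fit({"side":G},(.4688,-.2478),OBJ["cup"][1]))
P=[t,t+[0,.025,-.014],t+[0,-.025,-.014]]
print(((proj("side",P)-[300,80])*6).round())
cv2.imwrite("pics/c4.png",cv2.resize(sd[80:170,300:370],None,fx=6,fy=6,interpolation=cv2.INTER_CUBIC))
```

```text
[ 0.46760376 -0.24919868  0.10106892] 50.16471674720397 0.0 [ 0.55437518 -0.03175955  0.19519574]
(array([ 0.4678645 , -0.24710601]), np.float64(235.81976318359375))
[[215. 205.]
 [198. 269.]
 [223. 198.]]
```

View pics/c4.png

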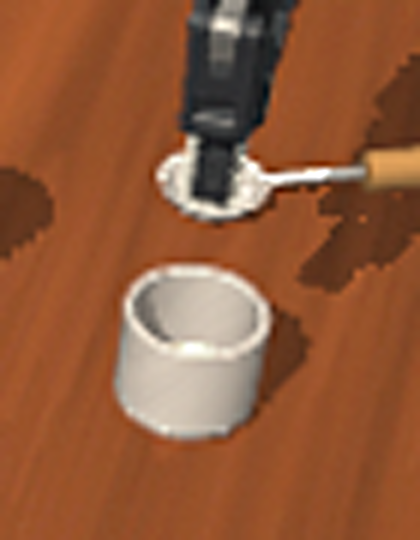

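The near finger's tip shows about 35 mm higher than the stated tip, at (212,200) in the crop. I turn the gripper a quarter so the side camera sees both fingers.

Request:
servo_tool(moves=[[[0,0,-10,0,0,-10,60],[0,0,-10,0,0,-10,60],[0,0,-10,0,0,-10,60],[0,0,0,0,0,-10,60],[0,0,0,0,0,-10,60],[0,0,0,0,0,-10,60],[0,0,0,0,0,-10,60],[0,0,0,0,0,-10,60],[0,0,0,0,0,-10,60]]])

```text
time: 4.5
tool_pos: [0.4681, -0.2495, 0.1307]
tool_rot: [-0.0, 0.705, 0.709, -0.0]
contact_force: [0.2, 0.4, -0.2]
gripper_width: 0.707
grasp_force: 0.0
```

Run:
```python
from h import *
from plant import manip
s=manip.state();t=np.array(s["tool_pos"]);print(t,s["tool_rot"],s["gripper_width"]*85.4,s["joint_pos"])
sd=manip.grab_frame("side")["image"];cv2.imwrite("pics/s3.png",sd)
w=s["gripper_width"]*.0427
P=[t,t+[w,0,-.014],t+[-w,0,-.014],t+[w,0,.059],t+[-w,0,.059]]
u=((proj("side",P)-[280,50])*5);print(u.round())
im=cv2.resize(sd[50:165,280:390],None,fx=5,fy=5,interpolation=cv2.INTER_CUBIC)
for p in u: cv2.circle(im,tuple(int(v) for v in p),3,(0,255,0),-1)
cv2.imwrite("pics/c5.png",im)
```

```text
[ 0.46806269 -0.24951037  0.1306901 ] [-1.00156287e-04  7.05113610e-01  7.09094343e-01 -6.30866843e-06] 60.36547281201191 [-6.30114170e-01 -1.11875862e-01  1.90904016e+00  1.84214792e-05
  1.34462826e+00 -6.35747916e-01]
[[287. 269.]
 [221. 281.]
 [346. 306.]
 [239. 148.]
 [371. 173.]]
```

View pics/c5.png

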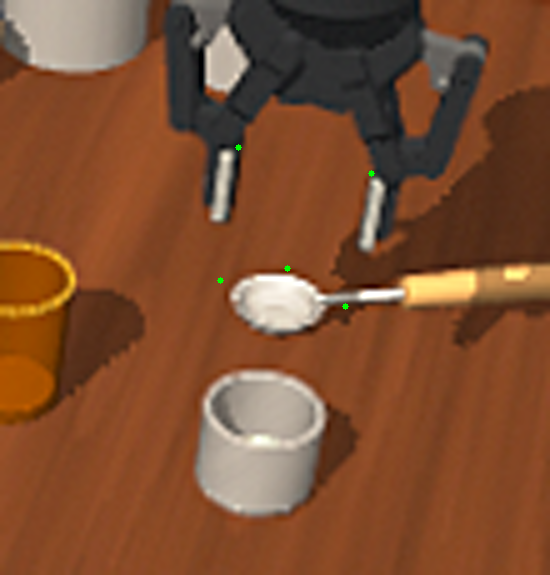

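The pads show at (220,218) and (366,248), against predictions of (221,281) and (346,306). The offset is real, but from one view it could be height or y. The top camera should resolve it.

Run:
```python
from h import *
from plant import manip
s=manip.state();t=np.array(s["tool_pos"])
sd=manip.grab_frame("top")["image"];cv2.imwrite("pics/t3.png",sd)
w=s["gripper_width"]*.0427
P=[t,t+[w,0,-.014],t+[-w,0,-.014],t+[w,0,.059],t+[-w,0,.059]]
x,y=310,170
u=((proj("top",P)-[x,y])*4);print(u.round())
im=cv2.resize(sd[y:y+130,x:x+130],None,fx=4,fy=4,interpolation=cv2.INTER_CUBIC)
for p in u: cv2.circle(im,tuple(int(v) for v in p),3,(0,255,0),-1)
cv2.imwrite("pics/c6.png",im)
# hypotheses: side-camera midpoint of tips ray
m=np.array([293,233])/5+[280,50]
print("ray at z", {z:ray("side",m,z).round(3).tolist() for z in(.1167,.13,.14,.15)})
```

```text
[[251. 282.]
 [241. 228.]
 [247. 343.]
 [283. 208.]
 [290. 333.]]
ray at z {0.1167: [0.473, -0.301, 0.117], 0.13: [0.471, -0.281, 0.13], 0.14: [0.47, -0.266, 0.14], 0.15: [0.468, -0.251, 0.15]}
```

View pics/c6.png

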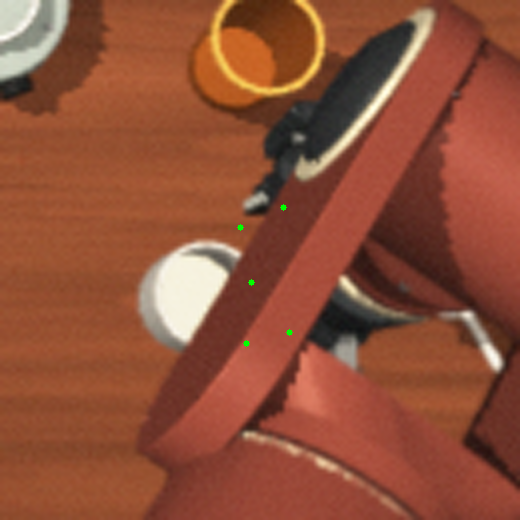

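Run:
```python
from h import *
from scipy.optimize import least_squares
a=np.array([324,93.6]);b=np.array([372.3,222.])
r=least_squares(lambda p:np.r_[proj("side",p)[0]-a,proj("top",p)[0]-b],[.5,-.25,.14]);print(r.x,r.fun)
for z in(.143,.148,.153):print(z,ray("side",a,z),ray("side",np.array([366,248])/5+[280,50],z))
```

```text
[ 0.50226805 -0.24301403  0.15548666] [-0.25797589 -0.07410385  0.01189693  0.2329888 ]
0.143 [ 0.50436191 -0.26185582  0.143     ] [ 0.43450346 -0.26096951  0.143     ]
0.148 [ 0.50327118 -0.25427265  0.148     ] [ 0.43406482 -0.25339461  0.148     ]
0.153 [ 0.50218045 -0.24668947  0.153     ] [ 0.43362619 -0.24581971  0.153     ]
```

Triangulation puts the tips about 37 mm higher than the reported pose implies; the horizontal position is right. I allow for this and grip the cup in the present orientation, where tool x = +y, tool y = +x and tool z = down.

Request:
servo_tool(moves=[[[2,0,0,0,0,0,80],[0,0,0,0,0,0,80],[0,0,40,0,0,0,80],[0,0,40,0,0,0,80],[0,0,30,0,0,0,80],[0,0,20,0,0,0,80],[0,0,5,0,0,0,80],[0,0,0,0,0,0,70],[0,0,0,0,0,0,64],[0,0,0,0,0,0,58],[0,0,0,0,0,0,55],[0,0,0,0,0,0,50]]])

```text
time: 6.1
tool_pos: [0.4694, -0.2485, -0.0021]
tool_rot: [0.002, 0.707, 0.707, 0.0]
contact_force: [-0.2, 0.1, 5.7]
gripper_width: 0.69
grasp_force: 63.0
```

Run:
```python
from h import *
from plant import manip
s=manip.state();t=np.array(s["tool_pos"]);print(t,s["gripper_width"]*85.4,s["grasp_force"],s["contact_force"])
sd=manip.grab_frame("side")["image"];cv2.imwrite("pics/s4.png",sd)
cv2.imwrite("pics/c7.png",cv2.resize(sd[80:170,290:380],None,fx=5,fy=5,interpolation=cv2.INTER_CUBIC))
```

```text
[ 0.46940345 -0.24849129 -0.00213677] 58.91225414774911 62.953264117240906 [-0.22973951  0.06261707  5.70124384]
```

View pics/c7.png

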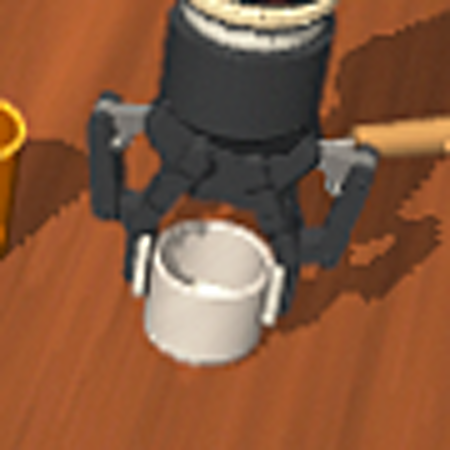

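The cup is held (58.9 mm, 63 N), and the crop shows both pads flanking its upper wall. Next I carry it over the base.

Request:
servo_tool(moves=[[[0,0,-20,0,0,0,50],[0,0,-40,0,0,0,50],[0,0,-40,0,0,0,50],[23.6,35,0,0,0,0,50],[23.6,35,0,0,0,0,50],[23.6,35,0,0,0,0,50],[23.6,35,0,0,0,0,50],[23.6,35,0,0,0,0,50],[0,0,30,0,0,0,50],[0,0,20,0,0,0,50],[0,0,0,0,0,0,50]]])

```text
time: 7.52
tool_pos: [0.6405, -0.1291, 0.0427]
tool_rot: [-0.003, 0.707, 0.707, -0.001]
contact_force: [0.1, -0.1, -1.6]
gripper_width: 0.682
grasp_force: 64.8
```

```bash
cat > look.py <<'E'
import sys
from h import *
from plant import manip
s=manip.state();t=np.array(s["tool_pos"]);print(s["time"],t,s["tool_rot"].round(4),s["gripper_width"]*85.4,s["grasp_force"],s["contact_force"])
n=sys.argv[1];dz=float(sys.argv[2]);xy=(.6445,-.1297)
I={c:manip.grab_frame(c)["image"] for c in C};G={c:gmag(I[c]) for c in C}
for c in C: cv2.imwrite(f"pics/{n}_{c}.png",I[c])
if len(sys.argv)>4: xy=tuple(map(float,sys.argv[4:6]))
rg=[(dz,.03),(dz,.027)] if sys.argv[3]=="r" else [(dz,.03)]
for m in(G,{"top":G["top"]},{"side":G["side"]}):print(fit(m,xy,rg))
E
python3 look.py p1 .104 r
```

```text
7.525 [ 0.64052942 -0.12906604  0.04270085] [-0.0026  0.7073  0.7069 -0.0014] 58.27955464346675 64.83611918985844 [ 0.110001   -0.10089589 -1.57332322]
(array([ 0.64540688, -0.12162509]), np.float64(321.453857421875))
(array([ 0.65196996, -0.13163675]), np.float64(116.2962875366211))
(array([ 0.64548674, -0.12181216]), np.float64(213.8234100341797))
```

Request:
servo_tool(moves=[[[0,0,0,0,0,0,50]]])

```text
time: 7.75
tool_pos: [0.6439, -0.1302, 0.0475]
tool_rot: [0.001, 0.707, 0.707, 0.001]
contact_force: [-0.3, -0.4, -0.1]
gripper_width: 0.688
grasp_force: 64.8
```

```bash
python3 look.py p2 .097 r
```

```text
7.75 [ 0.64388376 -0.13023542  0.04748179] [1.100e-03 7.074e-01 7.069e-01 6.000e-04] 58.74648182951436 64.83727063983679 [-0.27959308 -0.37679768 -0.14928855]
(array([ 0.65393896, -0.13388928]), np.float64(318.9337463378906))
(array([ 0.65747193, -0.13269681]), np.float64(118.68803405761719))
(array([ 0.6502191 , -0.13425068]), np.float64(217.3538360595703))
```

Run:
```python
from h import *
a=cv2.imread("pics/p2_side.png");b=cv2.imread("pics/p2_top.png")
def d(im,n,rings,col):
    for x,y,z,r in rings: cv2.polylines(im,[np.round(proj(n,circ(x,y,z,r))*16).astype(np.int32)],True,col,1,cv2.LINE_AA,4)
for im,n in((a,"side"),(b,"top")):
    d(im,n,[(.6445,-.1297,.099,.03),(.6445,-.1297,.055,.03)],(0,255,0))
q=lambda i,x,y:cv2.resize(i[y:y+100,x:x+100],(390,390),interpolation=cv2.INTER_CUBIC)
cv2.imwrite("pics/c8.png",np.hstack([q(a,200,90),q(b,265,110)]))
```

```text
(no output)
```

View pics/c8.png

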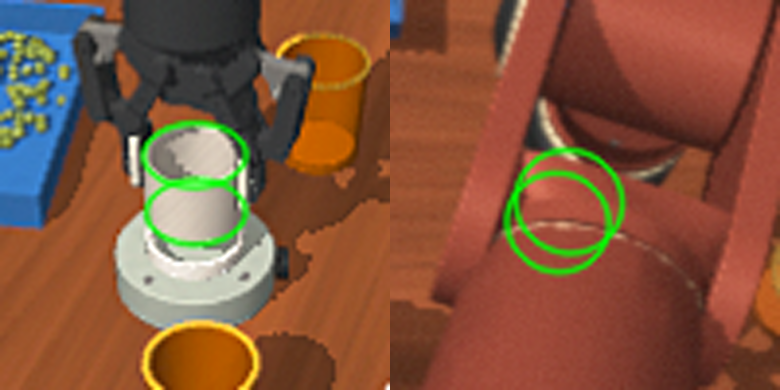

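The side crop shows the cup squarely above the collar, within about 2 mm of the drawn target ring. I lower it in.

Request:
servo_tool(moves=[[[0,1,6,0,0,0,50],[0,0,5,0,0,0,50],[0,0,3,0,0,0,50],[0,0,1,0,0,0,50],[0,0,0,0,0,0,50]]])

```text
time: 8.48
tool_pos: [0.6441, -0.1295, 0.0308]
tool_rot: [-0.0, 0.707, 0.707, -0.0]
contact_force: [-0.1, -0.7, -1.2]
gripper_width: 0.688
grasp_force: 64.8
```

Request:
servo_tool(moves=[[[0,0,1,0,0,0,50],[0,0,1,0,0,0,50],[0,0,0,0,0,0,50]]])

```text
time: 8.85
tool_pos: [0.6444, -0.1296, 0.0299]
tool_rot: [0.0, 0.707, 0.707, 0.0]
contact_force: [-2.1, 1.0, 5.0]
gripper_width: 0.687
grasp_force: 65.4
```

Request:
servo_tool(moves=[[[0,0,0,0,0,0,62],[0,0,0,0,0,0,68],[0,0,0,0,0,0,75],[0,0,0,0,0,0,78],[0,0,-20,0,0,0,78],[0,0,-50,0,0,0,78],[0,0,-50,0,0,0,78],[45,0,0,0,0,0,78],[45,0,0,0,0,0,78],[45,0,0,0,0,0,78],[45,0,0,0,0,0,78],[45,0,0,0,0,0,78]]])

```text
time: 10.35
tool_pos: [0.6446, 0.0969, 0.151]
tool_rot: [0.001, 0.707, 0.707, 0.001]
contact_force: [0.2, -0.3, 0.0]
gripper_width: 0.912
grasp_force: 0.0
```

```bash
python3 look.py p3 .084 r
```

```text
10.35 [0.64459335 0.09689364 0.15099112] [0.0008 0.7072 0.7071 0.0009] 77.87185463107087 0.0 [ 0.17412049 -0.32748344  0.00218521]
(array([ 0.6439047, -0.1291504]), np.float64(458.34552001953125))
(array([ 0.64550392, -0.13164908]), np.float64(222.260498046875))
(array([ 0.64247993, -0.12742379]), np.float64(259.4875183105469))
```

The cup is seated: the rim fit at z = 0.084 gives (0.644, -0.129), which matches the base. Fine sieve next.

Request:
servo_tool(moves=[[[21,-3.5,0,0,0,0,78],[0,0,40,0,0,0,78],[0,0,40,0,0,0,78],[0,0,40,0,0,0,78],[0,0,30,0,0,0,78],[0,0,15,0,0,0,78],[0,0,0,0,0,0,78],[0,0,0,0,0,0,66],[0,0,0,0,0,0,60],[0,0,0,0,0,0,55],[0,0,0,0,0,0,50],[0,0,0,0,0,0,50]]])

```text
time: 11.95
tool_pos: [0.6426, 0.1166, -0.0136]
tool_rot: [0.001, 0.707, 0.707, 0.002]
contact_force: [-0.2, -0.0, 5.0]
gripper_width: 0.672
grasp_force: 64.8
```

Request:
servo_tool(moves=[[[0,0,-20,0,0,0,50],[0,0,-55,0,0,0,50],[0,0,-55,0,0,0,50],[-49.4,0.5,0,0,0,0,50],[-49.4,0.5,0,0,0,0,50],[-49.4,0.5,0,0,0,0,50],[-49.4,0.5,0,0,0,0,50],[-49.4,0.5,0,0,0,0,50],[0,0,25,0,0,0,50],[0,0,15,0,0,0,50],[0,0,0,0,0,0,50],[0,0,0,0,0,0,50]]])

```text
time: 13.45
tool_pos: [0.6436, -0.1299, 0.0747]
tool_rot: [0.0, 0.707, 0.707, 0.0]
contact_force: [0.3, 0.5, 0.3]
gripper_width: 0.673
grasp_force: 64.2
```

```bash
python3 look.py p4 .126 r
python3 - <<'E'
from h import *
a=cv2.imread("pics/p4_side.png")
for z in(.126,.098,.084): cv2.polylines(a,[np.round(proj("side",circ(.644,-.1292,z,.03))*16).astype(np.int32)],True,(0,255,0),1,cv2.LINE_AA,4)
cv2.imwrite("pics/c9.png",cv2.resize(a[70:180,190:310],None,fx=5,fy=5,interpolation=cv2.INTER_CUBIC))
E
```

```text
13.45 [ 0.6435818  -0.12993382  0.07467935] [4.000e-04 7.068e-01 7.075e-01 2.000e-04] 57.47901310446974 64.23557152971625 [0.26638887 0.493029   0.25450959]
(array([ 0.64716167, -0.12688351]), np.float64(317.7984619140625))
(array([ 0.65075796, -0.12193727]), np.float64(129.8883056640625))
(array([ 0.6441413 , -0.12583099]), np.float64(203.753173828125))
```

View pics/c9.png

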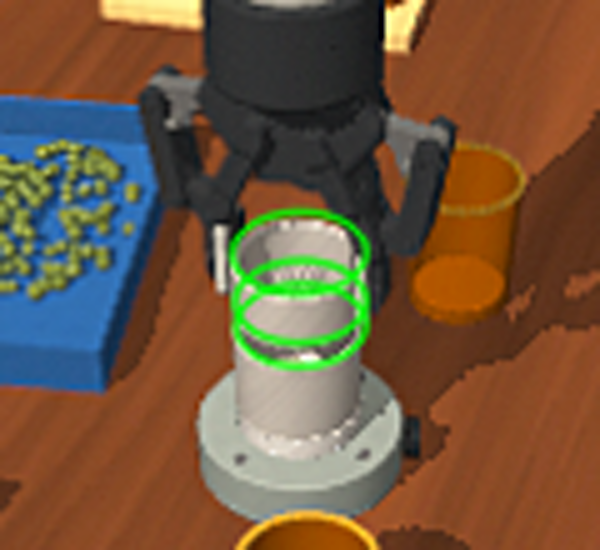

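The sieve hangs coaxial with the cup. I lower it the remaining 14 mm or so.

Request:
servo_tool(moves=[[[0,0,5,0,0,0,50],[0,0,4,0,0,0,50],[0,0,3,0,0,0,50],[0,0,1,0,0,0,50],[0,0,1,0,0,0,50],[0,0,0,0,0,0,50]]])

```text
time: 14.3
tool_pos: [0.6433, -0.1306, 0.0624]
tool_rot: [-0.0, 0.707, 0.707, -0.0]
contact_force: [-5.6, 2.3, 10.3]
gripper_width: 0.673
grasp_force: 65.4
```

Request:
servo_tool(moves=[[[0,0,0,0,0,0,62],[0,0,0,0,0,0,68],[0,0,0,0,0,0,75],[0,0,0,0,0,0,78],[0,0,-20,0,0,0,78],[0,0,-40,0,0,0,78],[0,0,-40,0,0,0,78],[30,-45,0,0,0,0,78],[30,-45,0,0,0,0,78],[30,-45,0,0,0,0,78],[31,-44,0,0,0,0,78],[0,0,0,0,0,0,78]]])

```text
time: 15.8
tool_pos: [0.462, -0.0079, 0.1606]
tool_rot: [0.0, 0.706, 0.708, 0.0]
contact_force: [0.3, -0.5, 0.9]
gripper_width: 0.918
grasp_force: 0.0
```

```bash
python3 look.py p5 .112 r; python3 look.py p6 .068 r .4645 -.009
```

```text
15.8 [ 0.46200849 -0.00794796  0.1606192 ] [5.000e-04 7.063e-01 7.079e-01 5.000e-04] 78.35735868436096 0.0 [ 0.29881024 -0.48570823  0.93936082]
(array([ 0.64420384, -0.13006129]), np.float64(472.2413635253906))
(array([ 0.64458911, -0.13203463]), np.float64(211.78431701660156))
(array([ 0.64388109, -0.12829763]), np.float64(283.01678466796875))
15.9 [ 0.46473613 -0.009542    0.16158845] [0.0014 0.7069 0.7073 0.0009] 78.16790766163217 0.0 [-0.45498075  0.08896355  0.71542943]
(array([ 0.46548578, -0.00771797]), np.float64(403.87152099609375))
(array([ 0.45780395, -0.01066702]), np.float64(109.074462890625))
(array([ 0.46561487, -0.00782318]), np.float64(306.33160400390625))
```

Fine sieve seated at (0.6442, -0.1301), and the rim height matches 0.112. Coarse sieve next.

Request:
servo_tool(moves=[[[0,1,0,0,0,0,78],[0,0,40,0,0,0,78],[0,0,40,0,0,0,78],[0,0,40,0,0,0,78],[0,0,30,0,0,0,78],[0,0,10,0,0,0,78],[0,0,0,0,0,0,78],[0,0,0,0,0,0,66],[0,0,0,0,0,0,60],[0,0,0,0,0,0,55],[0,0,0,0,0,0,50],[0,0,0,0,0,0,50]]])

```text
time: 17.5
tool_pos: [0.4668, -0.0099, 0.002]
tool_rot: [0.001, 0.707, 0.707, 0.001]
contact_force: [0.1, -0.7, 5.0]
gripper_width: 0.684
grasp_force: 64.6
```

Request:
servo_tool(moves=[[[0,0,-30,0,0,0,50],[0,0,-60,0,0,0,50],[0,0,-60,0,0,0,50],[-30,45,0,0,0,0,50],[-30,45,0,0,0,0,50],[-30,45,0,0,0,0,50],[-31,44,0,0,0,0,50],[0,0,20,0,0,0,50],[0,0,12,0,0,0,50],[0,0,0,0,0,0,50],[0,0,0,0,0,0,50]]])

```text
time: 18.88
tool_pos: [0.6437, -0.1299, 0.1185]
tool_rot: [0.0, 0.707, 0.707, 0.0]
contact_force: [0.5, -0.0, -1.3]
gripper_width: 0.686
grasp_force: 65.3
```

```bash
python3 look.py p7 .186 r
python3 - <<'E'
from h import *
a=cv2.imread("pics/p7_side.png")
for z in(.186,.126,.112): cv2.polylines(a,[np.round(proj("side",circ(.6442,-.1297,z,.03))*16).astype(np.int32)],True,(0,255,0),1,cv2.LINE_AA,4)
cv2.imwrite("pics/c10.png",cv2.resize(a[50:170,190:310],None,fx=5,fy=5,interpolation=cv2.INTER_CUBIC))
E
```

```text
18.875 [ 0.64372259 -0.12990799  0.11847884] [2.000e-04 7.069e-01 7.073e-01 1.000e-04] 58.54349540601812 65.34024987369776 [ 0.47254564 -0.02021055 -1.32142217]
(array([ 0.64588389, -0.12750432]), np.float64(291.6279296875))
(array([ 0.64422531, -0.1290533 ]), np.float64(145.86553955078125))
(array([ 0.64707895, -0.1168929 ]), np.float64(157.61798095703125))
```

View pics/c10.png

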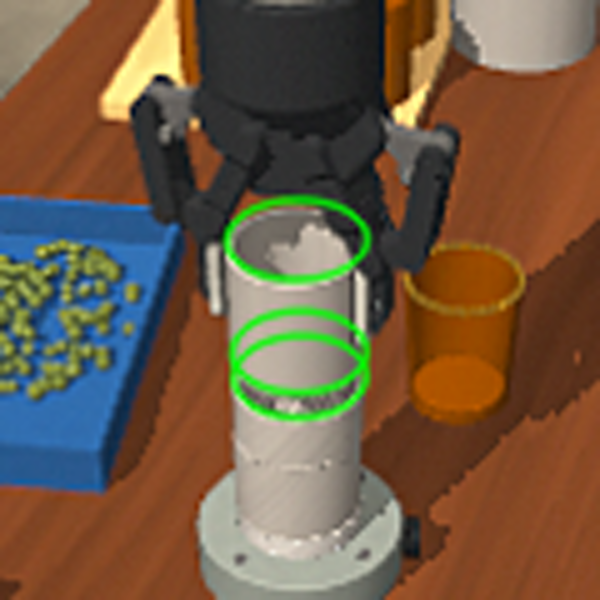

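The crop shows the coarse sieve coaxial, just above the fine sieve. I lower it about 14 mm until it touches.

Request:
servo_tool(moves=[[[0,0,5,0,0,0,50],[0,0,4,0,0,0,50],[0,0,3,0,0,0,50],[0,0,1,0,0,0,50],[0,0,1,0,0,0,50],[0,0,0,0,0,0,50]]])

```text
time: 19.73
tool_pos: [0.6443, -0.1307, 0.106]
tool_rot: [0.0, 0.707, 0.707, -0.0]
contact_force: [-4.5, 0.4, 7.5]
gripper_width: 0.687
grasp_force: 66.1
```

Request:
servo_tool(moves=[[[0,0,0,0,0,0,62],[0,0,0,0,0,0,68],[0,0,0,0,0,0,75],[0,0,0,0,0,0,78],[0,0,-20,0,0,0,78],[0,0,-50,0,0,0,78],[0,0,-30,0,0,0,78],[44,-18.4,0,0,0,0,78],[44,-18.4,0,0,0,0,60],[44,-18.4,0,0,0,0,50],[44,-18.4,0,0,0,0,40],[44,-18.4,0,0,0,0,40]]])

```text
time: 21.22
tool_pos: [0.552, 0.0908, 0.2059]
tool_rot: [0.001, 0.707, 0.707, 0.001]
contact_force: [0.0, -0.4, -0.2]
gripper_width: 0.466
grasp_force: 0.0
```

Request:
servo_tool(moves=[[[44,-18.4,0,0,0,0,40],[44,-18.4,0,0,0,0,40],[44,-18.4,0,0,0,0,40],[44,-18.4,0,0,0,0,40],[0,0,50,0,0,0,40],[0,0,50,0,0,0,40],[0,0,30,0,0,0,40],[0,0,20,0,0,0,40],[0,0,0,0,0,0,40],[0,0,0,0,0,0,40]]])

```text
time: 22.48
tool_pos: [0.48, 0.2659, 0.0559]
tool_rot: [0.001, 0.707, 0.707, 0.001]
contact_force: [-0.2, 0.7, -0.4]
gripper_width: 0.466
grasp_force: 0.0
```

```bash
python3 look.py p8 .172 r;python3 look.py p9 .013 o .4785 .2658
python3 - <<'E'
from h import *
a=cv2.imread("pics/p9_side.png")
cv2.imwrite("pics/c11.png",cv2.resize(a[240:360,200:330],None,fx=5,fy=5,interpolation=cv2.INTER_CUBIC))
E
```

```text
22.475 [0.48000963 0.26593992 0.05592973] [6.000e-04 7.072e-01 7.070e-01 1.500e-03] 39.80159964427158 0.0 [-0.16265903  0.69415869 -0.41149875]
(array([ 0.64647363, -0.13122686]), np.float64(451.1015625))
(array([ 0.64835194, -0.13187674]), np.float64(242.54058837890625))
(array([ 0.64427339, -0.12909917]), np.float64(234.48651123046875))
22.575 [0.48005664 0.26597351 0.05602341] [7.000e-04 7.072e-01 7.071e-01 1.600e-03] 39.80838084698006 0.0 [-0.79933617 -0.11187941 -0.5182316 ]
(array([0.47837865, 0.26611623]), np.float64(639.7174682617188))
(array([0.47872241, 0.26332212]), np.float64(283.0313720703125))
(array([0.47850033, 0.26663477]), np.float64(400.8345947265625))
```

View pics/c11.png

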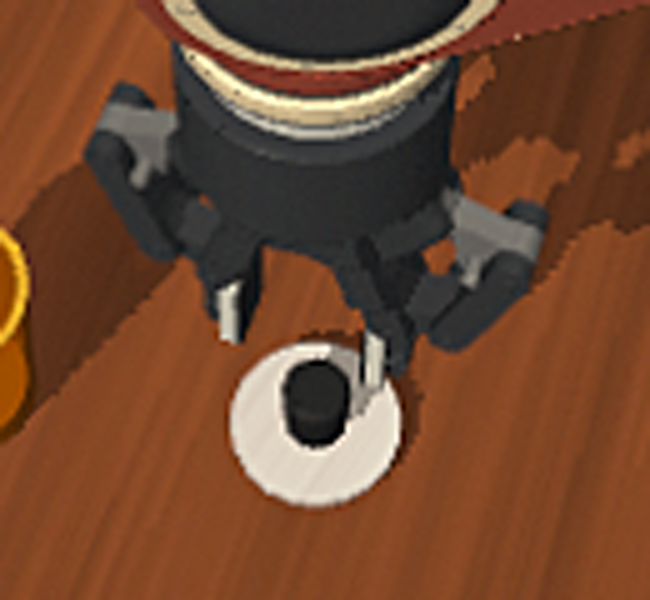

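Run:
```python
from h import *
for uv in((246.4,308),(274.4,317)):
    for z in(.06,.07,.08,.09): print(z,ray("side",uv,z).round(4)[:2],end=" ")
    print()
I=cv2.imread("pics/p9_top.png");S=cv2.imread("pics/p9_side.png")
for z in(.164,.168,.172,.176,.18):print(z,[fit(g,(.6445,-.13),[(z,.03),(z,.027)]) for g in({"top":gmag(I)},{"side":gmag(S)})])
```

```text
0.06 [0.5066 0.269 ] 0.07 [0.5046 0.2735] 0.08 [0.5027 0.2781] 0.09 [0.5008 0.2826] 
0.06 [0.4576 0.2692] 0.07 [0.4564 0.2737] 0.08 [0.4553 0.2783] 0.09 [0.4542 0.2828] 
0.164 [(array([ 0.6506272, -0.1334393]), np.float64(243.98504638671875)), (array([ 0.64782355, -0.1400891 ]), np.float64(230.29635620117188))]
0.168 [(array([ 0.64934853, -0.13287877]), np.float64(243.35638427734375)), (array([ 0.64617326, -0.13477603]), np.float64(232.3941650390625))]
0.172 [(array([ 0.64835153, -0.13192322]), np.float64(242.80636596679688)), (array([ 0.6442355 , -0.12919111]), np.float64(234.72515869140625))]
0.176 [(array([ 0.64590142, -0.13148418]), np.float64(241.83670043945312)), (array([ 0.64211022, -0.12369664]), np.float64(236.07455444335938))]
0.18 [(array([ 0.64596917, -0.13032757]), np.float64(241.63534545898438)), (array([ 0.63997353, -0.11820124]), np.float64(237.13748168945312))]
```

Tips stand about 22 mm above the TCP reading here, so I descend 54 mm and close on the knob.

Request:
servo_tool(moves=[[[0,-1,25,0,0,0,40],[0,0,20,0,0,0,40],[0,0,9,0,0,0,40],[0,0,0,0,0,0,40],[0,0,0,0,0,0,28],[0,0,0,0,0,0,22],[0,0,0,0,0,0,16],[0,0,0,0,0,0,12],[0,0,0,0,0,0,12]]])

```text
time: 23.8
tool_pos: [0.4784, 0.2658, 0.0011]
tool_rot: [0.0, 0.707, 0.707, 0.001]
contact_force: [-1.2, -0.0, 6.3]
gripper_width: 0.241
grasp_force: 58.8
```

The knob is held (20.6 mm, 59 N). I lift and carry the lid to the tower.

Request:
servo_tool(moves=[[[0,0,-20,0,0,0,12],[0,0,-50,0,0,0,12],[0,0,-50,0,0,0,12],[0,0,-50,0,0,0,12],[0,0,-40,0,0,0,12],[-44,18.5,0,0,0,0,12],[-44,18.5,0,0,0,0,12],[-44,18.5,0,0,0,0,12],[-44,18.5,0,0,0,0,12],[-44,18.5,0,0,0,0,12],[-44,18.5,0,0,0,0,12]]])

```text
time: 25.18
tool_pos: [0.5888, -0.0, 0.2107]
tool_rot: [0.0, 0.707, 0.707, 0.0]
contact_force: [-0.2, 1.0, -1.1]
gripper_width: 0.244
grasp_force: 59.0
```

Request:
servo_tool(moves=[[[-44,18.5,0,0,0,0,12],[-44,18.5,0,0,0,0,12],[-44,18.5,0,0,0,0,12],[0,0,20,0,0,0,12],[0,0,10,0,0,0,12],[0,0,0,0,0,0,12],[0,0,0,0,0,0,12]]])

```text
time: 26.05
tool_pos: [0.644, -0.1296, 0.1805]
tool_rot: [0.0, 0.707, 0.708, 0.0]
contact_force: [0.1, -0.4, -0.9]
gripper_width: 0.249
grasp_force: 59.1
```

```bash
python3 look.py q1 .193 o
python3 - <<'E'
from h import *
a=cv2.imread("pics/q1_side.png")
for z in(.193,.172): cv2.polylines(a,[np.round(proj("side",circ(.6455,-.13,z,.03))*16).astype(np.int32)],True,(0,255,0),1,cv2.LINE_AA,4)
cv2.imwrite("pics/c12.png",cv2.resize(a[40:160,190:310],None,fx=5,fy=5,interpolation=cv2.INTER_CUBIC))
E
```

```text
26.05 [ 0.64404163 -0.12958949  0.18046986] [2.000e-04 7.067e-01 7.075e-01 2.000e-04] 21.24966603461568 59.067420554347336 [ 0.05152216 -0.3803175  -0.87012681]
(array([ 0.64392115, -0.12455481]), np.float64(350.1405029296875))
(array([ 0.65295787, -0.12555513]), np.float64(144.8268280029297))
(array([ 0.64355736, -0.12508161]), np.float64(279.47515869140625))
```

View pics/c12.png

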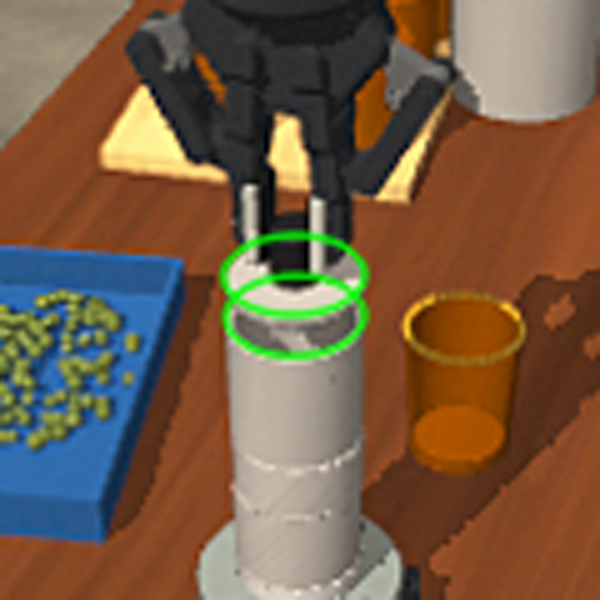

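The lid hangs centred above the coarse sieve and the tower stands straight. I lower it about 16 mm.

Request:
servo_tool(moves=[[[0,0,6,0,0,0,12],[0,0,5,0,0,0,12],[0,0,3,0,0,0,12],[0,0,1,0,0,0,12],[0,0,1,0,0,0,12],[0,0,0,0,0,0,12]]])

```text
time: 26.9
tool_pos: [0.6444, -0.1307, 0.165]
tool_rot: [0.0, 0.707, 0.707, 0.0]
contact_force: [-1.4, 1.1, 4.4]
gripper_width: 0.244
grasp_force: 59.7
```

Request:
servo_tool(moves=[[[0,0,0,0,0,0,24],[0,0,0,0,0,0,30],[0,0,0,0,0,0,40],[0,0,0,0,0,0,45],[0,0,-20,0,0,0,45],[0,0,-40,0,0,0,45],[40,-30,-20,0,0,0,45],[50,-40,0,0,0,0,45],[50,-40,0,0,0,0,45],[50,-40,0,0,0,0,45],[40,0,0,0,0,0,45],[0,0,0,0,0,0,45]]])

```text
time: 28.4
tool_pos: [0.4968, 0.0979, 0.246]
tool_rot: [0.001, 0.706, 0.709, 0.001]
contact_force: [0.2, -0.0, -0.1]
gripper_width: 0.529
grasp_force: 0.0
```

```bash
python3 look.py q2 .177 o
python3 - <<'E'
from h import *
a=cv2.imread("pics/q2_side.png");b=cv2.imread("pics/q2_top.png")
for im,n in((a,"side"),(b,"top")):
  for z in(.177,.040): cv2.polylines(im,[np.round(proj(n,circ(.6445,-.1297,z,.03))*16).astype(np.int32)],True,(0,255,0),1,cv2.LINE_AA,4)
q=lambda i,x,y:cv2.resize(i[y:y+110,x:x+110],(390,390),interpolation=cv2.INTER_CUBIC)
cv2.imwrite("pics/c13.png",np.hstack([q(a,190,70),q(b,265,110)]))
E
```

```text
28.4 [0.49677929 0.09791231 0.24596452] [0.0009 0.7057 0.7085 0.0012] 45.16465123180158 0.0 [ 0.21425836 -0.04496617 -0.11074169]
(array([ 0.6454677 , -0.13060294]), np.float64(551.7471923828125))
(array([ 0.64566558, -0.13073781]), np.float64(325.60931396484375))
(array([ 0.64409727, -0.1281341 ]), np.float64(235.21722412109375))
```

View pics/c13.png

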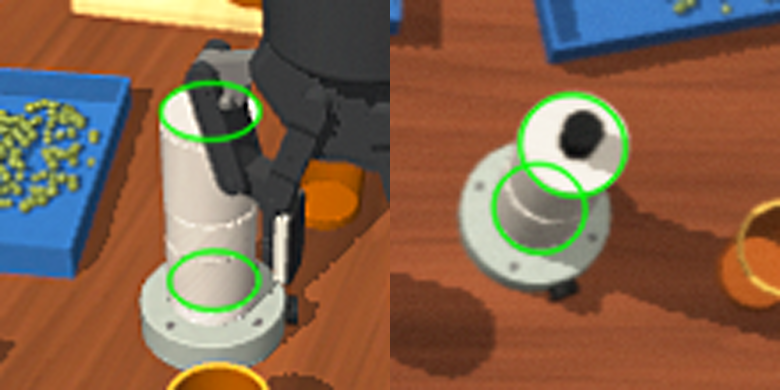

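The lid ring matches the seated height in the top view and the tower stands straight; in the side view the arm only passes in front of it. I hand the job in.

```bash
python3 -c "
from plant import manip
print(manip.job_done())"
```

```text
the job is handed in; nothing more can be done
None
```

The sifter is assembled on the shaker base (cup, fine sieve, coarse sieve, lid) and handed in at about 28 s; in the last images the pieces look fully seated and upright, I saw no sign of the glasses being disturbed, and no pass/fail result was returned.

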